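Centre the espresso cup on the scale pan and tare

TASK

The empty espresso cup stands off-centre on the small round pan of the coffee scale. Nudge it with light taps of the fingertips to the middle of the pan, keeping it standing on the pan and never lifting it; then, with the cup let go and centred, press the scale's round button fully down and release it. Leave the spare cup, the saucers, the pitcher and the tamper alone.

Things in the scene. Friction and masses are not known exactly. Their poses are not given: they have to be found in the camera images.
- cup: White espresso cup upright on the pan, 51 mm tall: foot 44 mm across, rim 63 mm (an upright finger meets the rim). Origin: centre of the foot's underside, on the bowl's axis; z up. Handle along its -y, 12 mm wide, to 60 mm from the axis, 13 to 50 mm high. 0.11 to 0.18 kg, friction on the pan about 0.25: slow rim pushes slide it, fast ones tip it. Starts 15 to 22 mm off-centre, any way and yaw.
- pan_center (a point): Centre of the top face of the scale's round polished steel pan: flat disc 72 mm in diameter, 10 mm thick, no rim, fixed, its top 45 mm above the worktop. The axes' yaw means nothing.
- scale: Grey coffee scale, fixed to the worktop: housing 150 x 116 mm, top 28 mm above the worktop, reaching 97 mm along its own -x (the front, with a blank grey display) and 53 mm along +x from the origin. Origin: on the worktop under the pan's centre. Turned up to 0.45 rad either way; its front faces the robot.
- tare_top (a point): Centre of the top of the scale's only button: white round cap 22 mm across, 39 mm above the worktop when up, 72 mm along the scale's -x and 30 mm along its -y; flat black collar 38 mm across, 30 mm above the worktop. The point moves with the cap.
- tare (a joint): Travel of the button in m: 0 released, 0.005 fully down. Spring return, about 1.2 N to start and 4 N fully down; it is pushed straight down.
- cup_b: Bystander: spare espresso cup like the first, 51 mm tall, standing on the worktop to the left. Origin at its underside, 14 mm from the bowl's axis.
- saucers: Bystander: stack of white saucers, 143 mm in diameter, 63 mm tall, at the left rear. Origin: centre of its underside.
- pitcher: Bystander: steel milk pitcher, 104 mm tall, 86 x 124 mm, at the right rear. Origin: near the centre of its underside.
- tamper: Bystander: coffee tamper with black handle, 102 mm tall, 58 mm in diameter, standing to the right. Origin: centre of its underside.
Not all that is in view belongs to the job. What is shaped like the cup but purple is not meant.

How it is judged (in metres and radians):
On the way, in this order (a step that is already met when the one before it is completed fails the run):
1. the cup stands upright within 6 mm of the pan's centre, let go (horizontal distance between cup and pan_center below 0.006 m and angle between cup's own z axis and vertical below 0.05 rad and contact force between cup and the arm below 0.05 N and contact force between cup and the fingers below 0.05 N and linear speed of cup below 0.02 m/s), for 0.3 s.
2. the button is pressed down (at least 4 of its 5 mm) with the cup still centred (value of joint tare above 0.004 m and horizontal distance between cup and pan_center below 0.006 m), for 0.05 s.
At the end, for the whole second after the job is handed in: The cup stands upright (within 0.05 rad) and at rest on the pan, its axis within 6 mm of the pan's centre, and the button is up again (less than 1 mm down) (horizontal distance between cup and pan_center below 0.006 m and angle between cup's own z axis and vertical below 0.05 rad and height (world z) of cup between 0.042 and 0.049 m and linear speed of cup below 0.02 m/s and value of joint tare below 0.001 m); the robot touches nothing.
It fails at once if the cup is lifted more than 8 mm off the pan (height (world z) of cup above 0.053 m).
It fails at once if the cup tips more than 0.35 rad or falls off the pan (angle between cup's own z axis and vertical above 0.35 rad or height (world z) of cup below 0.035 m).
It fails at once if the cup is struck or squeezed with more than 8 N (contact force between cup and the fingers above 8 N or contact force between cup and the arm above 8 N).
It fails at once if the button is pressed while the cup is off-centre (more than 8 mm) (value of joint tare above 0.003 m and horizontal distance between cup and pan_center above 0.008 m).
It fails at once if a bystander (spare cup, saucers, pitcher or tamper) is moved more than 15 mm (distance of any of cup_b, saucers, pitcher, tamper from where it was at the start of the episode above 0.015 m).
It also fails if it takes over 72 s, if anything falls off the work surface, if the arm or the gripper's body presses on something with over 40 N, if the wrist force passes 120 N, or if a joint passes its speed limit or range.

ROBOT

A 6-joint arm with a two-finger parallel gripper is mounted at the origin on a cart in front of the work surface, level with it; the furniture and walls round the work are solid. World frame = base frame: x ahead of the robot, y to its left, z up, the work surface at z = 0. Lengths are in mm, angles in rad, forces in N, time in s.
With the tool pointing down it reaches from about 350 to 875 mm from the base axis. Payload 4.2 kg.
Tool frame: the origin (TCP) lies at the very end of the fingers, on their centre line; the grasp point (between the pads) lies arm.grip_depth behind it (arm.grip_depth is the distance from the TCP to the grasp point, in mm); x points along the fingers, y is the direction in which the jaws open and shut, and the axes are right-handed (so a half turn about x gives the same grasp; the last joint's range is limited). The gripper opens to 85 mm and grips with 20 to 120 N. Pads are 22 mm wide; open, the fingers measure 114 mm over their backs; the gripper's body (76 mm by 85 mm) begins 54 mm behind the grasp point. The pads swing forward as they close: fully open they stand 13 mm farther back than shut.
Start: joints at [0.259, 0.385, 0.008, 0, -1.194, -0.259], TCP at [624.979, 0.025, 231.312] pointing down, gripper open.
Joint ranges: [-3.14, 3.14], [-1.21, 2.06], [-1.07, 1.41], [-3.16, 2.05], [-2.99, -0.16], [-3.1, 3.1]. Speed limits (rad/s): [2.79, 2.79, 3.14, 3.14, 3.14, 3.14].

INTERFACE

Orientations are given as a unit quaternion [x, y, z, w].
In Python, from bench import arm, get_image, models gives the robot as it stands.
- The arm moves only by the tool arm_command, never from a script. Its argument "rows" is a list of rows, each an object of numbers: "dx", "dy", "dz": the shift along the tool's x, y, z in m; "wx", "wy", "wz": the turn, a rotation vector about the tool's x, y, z in degrees; "gripper": the closure, from -1 (fully open) to 1 (shut). A call has exactly 8 rows; each row is the pose to reach, as a shift and turn from the pose measured when the call began, along the tool's axes at that moment; what a row does not reach only later rows make up. A row lasts 1/10 s, in which the tool goes at most 50 mm and 8.59 degrees, less where a joint would pass 70% of its speed; a pose out of reach is approached as far as the arm can. A call with a gripper value outside its range is refused whole. The fingers move at their own pace and stop on an object; the grip force is fixed at half the most. Time passes only in rows, so rows that repeat a pose let the fingers close, or fill a call up. It gives the time, the measured TCP pose, the force and the opening at its end, in the units of the state.
- arm.read_state(): the state, without advancing time (a new reading comes with each control period).
- get_image(name): name is "scene" or "side" or "wrist"; returns a dict with "img" (480x640x3 uint8, red, green, blue), "K" (3x3 intrinsics, pixels), "k1" (the pictures are not rectified: a ray, as slopes to the right and down, at radius r is drawn at 1 + k1 r^2 times it, then the intrinsics apply), "rvec" (rotation vector, rad) and "tvec" (3), from world to camera coordinates, as OpenCV has them; the wrist camera has in their place "T_tool_cam" (4x4, takes a point from camera to tool coordinates, whose origin is the TCP and whose axes are the tool frame's). Camera axes: x right, y down, z forward; pixel columns grow to the right and rows downward; lengths in mm; the calibration is good to about 2 mm. A picture is of the moment at which its call begins: read the wrist's pose just before it. There is no depth.
- arm.job_done(): hands the job in, once; it reports no verdict.
Trained networks look in the newest picture that a camera, given by its name, has taken for a name from the list of things; names that differ only in an ending like _2 or _b are one class to them, and where a whole thing is asked for, a point or a joint stands for the part that bears it (a point fixed in the world has none). Each returns a list of dicts, best first, with "conf" (0 to 1); they miss things now and then, are a little off and sometimes report something else, mostly with a low value. They report only what shows in the picture. A call takes as long as a camera call. They do not tell look-alikes from the thing itself.
- models.cut_out(camera, query): "mask" (480x640 bool, what is visible of it) and "extent" ([left, top, right, bottom] in pixels, round what is visible of it).
The state is a dict: "clock": time; "joints": joint angles; "joint_vel": joint speeds; "joint_efforts": joint torques, N m; "position": TCP position; "ee_rot": TCP orientation; "contact_force": force on the tool from outside, world axes, zero at the start; "wrist_torque": the same for the moment, N m; "gripper_width": finger opening in mm.
Only numpy, scipy, OpenCV 4.12 (cv2) and the standard library are available. Lean on these libraries where they do the work, as an engineer would, in place of code of your own. Each camera call takes 0.05 s, during which the arm holds its last target.

## Working session

There is one attempt and no reset: what is moved stays moved. The work goes in short steps, Python scripts to look and compute and a tool call to move; the robot and the scene stay as the last step left them, time stands still between calls to the robot, and variables do not carry over. Pictures are saved under pics/ and viewed, and the job is handed in when it is done.

Besides the shell and the picture viewer there is one more tool, called after "Request:" by a JSON object that holds its "method" and its "body", one argument or row to a line. arm_command: Moves the arm, as the interface text tells. Its arguments: {"type":"object","properties":{"rows":{"type":"array"}},"required":["rows"]}

```bash
mkdir -p pics; ls; python3 - <<'E'
from bench import arm,get_image,models
import cv2
s=arm.read_state();print(s)
for n in ["scene","side","wrist"]:
    d=get_image(n);cv2.imwrite(f"pics/{n}0.png",d["img"][:,:,::-1]);print(n,{k:v for k,v in d.items() if k!="img"})
    for q in ["cup","scale","tare_top"]:
        print(q,[(round(r["conf"],2),r["extent"]) for r in models.cut_out(n,q)])
print(arm.grip_depth)
E
```

```text
pics
{'clock': 0.0, 'joints': array([ 2.58593927e-01,  3.85538241e-01,  6.59095455e-03, -5.33266837e-04,
       -1.19399978e+00, -2.58579579e-01]), 'joint_vel': array([ 0.00010349, -0.0008796 , -0.00155686,  0.00186283,  0.00058729,
        0.00092734]), 'joint_efforts': array([-9.55001960e-04, -3.92286408e+01,  1.88399577e+01,  4.18616563e+00,
       -4.72148502e-03,  8.27910434e-07]), 'position': array([6.24394421e+02, 1.93499734e-02, 2.30213916e+02]), 'ee_rot': array([-0.4994203 ,  0.50061449,  0.50048789,  0.4994761 ]), 'contact_force': array([ 0.07541797,  1.21734454, -0.47228965]), 'wrist_torque': array([ 0.00626915,  0.01566292, -0.05402576]), 'gripper_width': 85.43470182565045}
scene {'K': array([[531.8163865 ,   0.        , 312.28456846],
       [  0.        , 531.8163865 , 233.716747  ],
       [  0.        ,   0.        ,   1.        ]]), 'k1': -0.13405905959600498, 'rvec': array([ 1.93574199, -0.69725756,  0.40959903]), 'tvec': array([-441.16964404,  235.73549164,  879.07544134])}
cup [(0.97, [186.0, 198.6, 220.2, 226.7]), (0.89, [358.3, 264.6, 404.5, 295.4]), (0.6, [287.
[... 985 characters left out ...]
1.        ]]), 'k1': -0.026010971150447548, 'T_tool_cam': array([[-3.33237954e-05, -3.15339550e-01,  9.48978907e-01,
        -1.43700068e+02],
       [ 9.99999787e-01, -6.29555664e-04, -1.74081858e-04,
         2.72836846e-01],
       [ 6.52329941e-04,  9.48978699e-01,  3.15339504e-01,
        -8.15614087e+01],
       [ 0.00000000e+00,  0.00000000e+00,  0.00000000e+00,
         1.00000000e+00]])}
cup [(0.81, [447.4, 311.2, 494.4, 357.1]), (0.75, [455.5, 0.3, 532.3, 27.4]), (0.68, [314.3, 3.4, 391.0, 62.1]), (0.64, [340.4, 213.0, 434.2, 289.3])]
scale [(0.72, [257.7, 382.9, 362.3, 423.3]), (0.57, [313.6, 120.2, 482.2, 265.2])]
tare_top [(0.76, [427.5, 141.8, 454.6, 166.4])]
18.700000000000003
```

View pics/scene0.png

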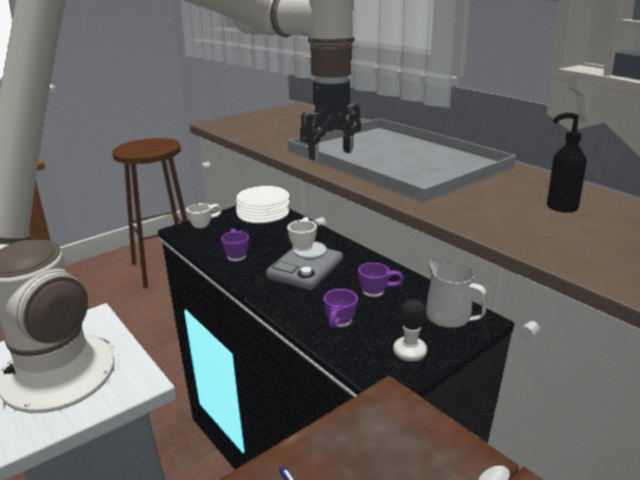

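View pics/side0.png

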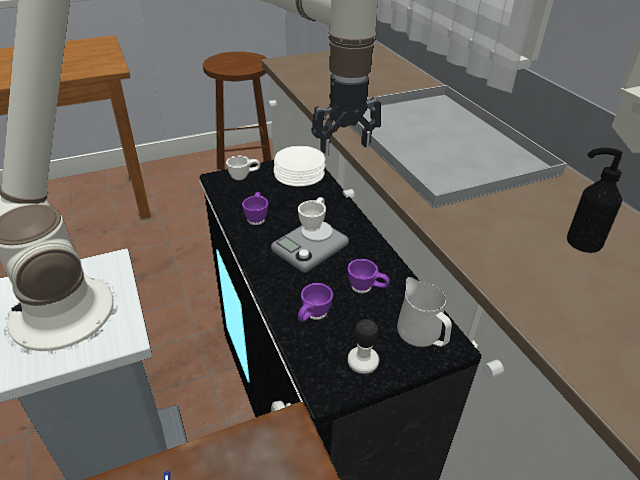

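View pics/wrist0.png

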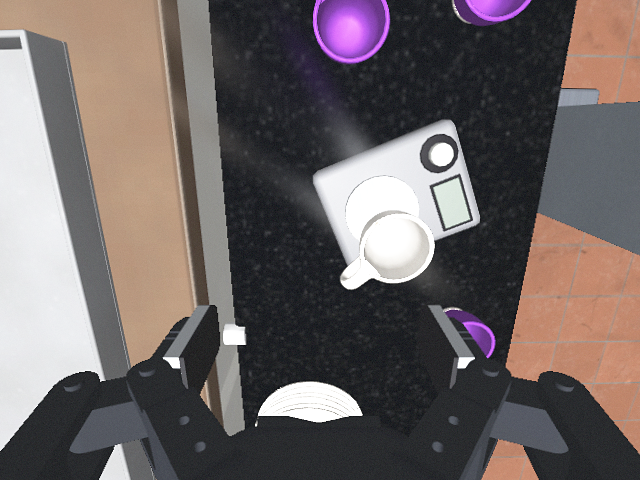

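The cup on the pan is at wrist (397,245), with the pan at (382,212) and the button at (440,153).
Possible mix-ups are the purple cups at wrist (350,25), (490,5) and (470,335), and the white spare cup at scene (203,213). The right cup is the white one on the scale. Next I'll take a close crop and measure.

```bash
cat > h.py <<'E'
import numpy as np,cv2
from scipy.spatial.transform import Rotation as R
from scipy.optimize import least_squares
from bench import arm,get_image,models
def grab(n="wrist",save=None):
    s=arm.read_state(); d=get_image(n)
    if save: cv2.imwrite("pics/"+save,d["img"][:,:,::-1])
    T=np.eye(4)
    if n=="wrist":
        T[:3,:3]=R.from_quat(s["ee_rot"]).as_matrix();T[:3,3]=s["position"];T=T@d["T_tool_cam"]
    else:
        Rm=cv2.Rodrigues(d["rvec"])[0];T[:3,:3]=Rm.T;T[:3,3]=-Rm.T@d["tvec"]
    d["T"]=T;d["s"]=s
    return d
def dist(d): return np.array([d["k1"],0,0,0,0.])
def p2w(d,uv,z):
    u=cv2.undistortPoints(np.array(uv,float).reshape(-1,1,2),d["K"],dist(d)).reshape(-1,2)
    r=np.c_[u,np.ones(len(u))]@d["T"][:3,:3].T;o=d["T"][:3,3]
    return o+r*((z-o[2])/r[:,2])[:,None]
def w2p(d,X):
    Ti=np.linalg.inv(d["T"]);X=np.array(X,float).reshape(-1,3)
    return cv2.projectPoints(X,cv2.Rodrigues(Ti[:3,:3])[0],Ti[:3,3],d["K"],dist(d))[0].reshape(-1,2)
def circ(c,r,z,n=72):
    a=np.linspace(0,2*np.pi,n,endpoint=False);return np.c_[c[0]+r*np.cos(a),c[1]+r*np.sin(a),np.full(n,z)]
def draw(d,curves,fn,box,k=4):
    im=np.ascontiguousarray(d["img"][:,:,::-1]);x0,y0,x1,y1=box
    im=cv2.resize(im[y0:y1,x0:x1],None,fx=k,fy=k,interpolation=cv2.INTER_CUBIC)
    for X,col in curves:
        for p in w2p(d,X):
            q=tuple(int(round(v)) for v in ((p[0]-x0+.5)*k,(p[1]-y0+.5)*k));cv2.circle(im,q,1,col,-1)
    cv2.imwrite("pics/"+fn,im)
E
python3 - <<'E'
from h import *
d=grab()
print(R.from_quat(d["s"]["ee_rot"]).as_matrix().round(3).tolist(), d["T"][:3,3])
print("rim",p2w(d,[397,243],96),"pan",p2w(d,[382,212],45),"but",p2w(d,[440.5,153.5],39),"handle",p2w(d,[350,275],80))
draw(d,[],"c0.png",(300,110,500,310),3)
E
```

```text
[[0.0, -1.0, -0.0], [0.0, -0.0, 1.0], [-1.0, -0.0, 0.0]] [624.693398   -81.53211848 375.03464155]
rim [[558.11558342  15.16027089  96.        ]] pan [[562.83219504   0.8734858   45.        ]] but [[509.51186243 -54.42456056  39.        ]] handle [[595.59383123  51.97422247  80.        ]]
```

View pics/c0.png

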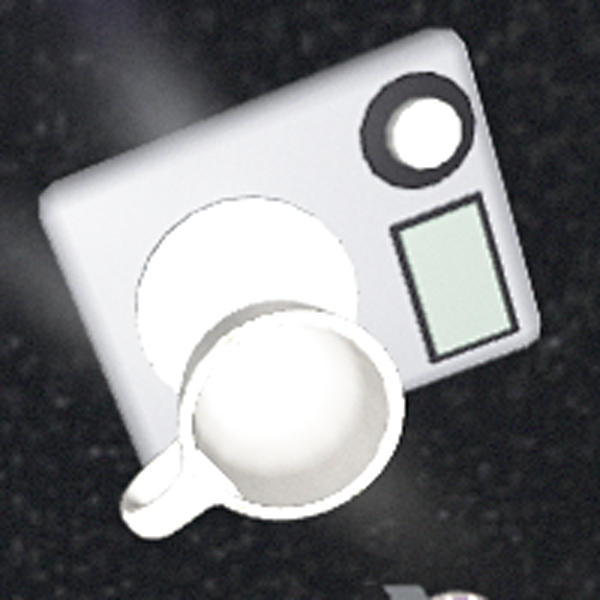

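```bash
python3 - <<'E'
from h import *
d=grab()
def fit(pts,r,z):
    W=p2w(d,np.array(pts)/3-.17+[300,110],z)[:,:2]
    q=least_squares(lambda c:np.hypot(*(W-c).T)-r,W.mean(0));q2=least_squares(lambda c:np.hypot(*(W-c[:2]).T)-c[2],[*W.mean(0),r])
    print(q.x,q.fun.round(1),q2.x);return q.x
rim=fit([(181,400),(404,395),(290,308),(290,520),(375,475),(370,335),(215,343)],31.5,96)
pan=fit([(136,300),(255,195),(357,295),(180,221),(325,220),(155,365)],36,45)
but=fit([(385,132),(462,132),(425,95),(425,171)],11,39)
col=fit([(361,130),(476,130),(418,71),(418,188)],19,30)
yaw=np.arctan2(*(pan-but)[::-1])-np.arctan2(30,72);print("dist",np.hypot(*(pan-but)),"yaw",yaw,"off",rim-pan)
sc=pan+np.array([[np.cos(yaw),-np.sin(yaw)],[np.sin(yaw),np.cos(yaw)]])@[-72,-30];print(sc)
draw(d,[(circ(rim,31.5,96),(0,0,255)),(circ(pan,36,45),(0,200,0)),(circ(but,11,39),(255,0,0)),(circ(col,19,30),(255,0,255)),(circ(rim,22,45),(0,200,255))],"c1.png",(300,110,500,310),3)
E
```

```text
[557.82517907  20.41607341] [ 0.5  0.7  0.5  0.8 -0.2 -0.   0. ] [557.92230376  20.56396362  31.86290619]
[562.61764911   0.64323861] [ 0.2 -0.2 -0.4 -0.2  0.2 -0.4] [5.62694623e+02 4.53231297e-01 3.57939205e+01]
[508.96976673 -53.67762159] [1.2 1.2 0.7 0.8] [509.01390829 -53.63376678  11.98748223]
[507.58103605 -53.87564907] [-0.3 -0.3 -0.4 -0.4] [507.58427396 -53.87770261  18.61855205]
dist 76.3469130835855 yaw 0.3968400430070361 off [-4.79247004 19.7728348 ]
[507.80816623 -54.85379362]
```

View pics/c1.png

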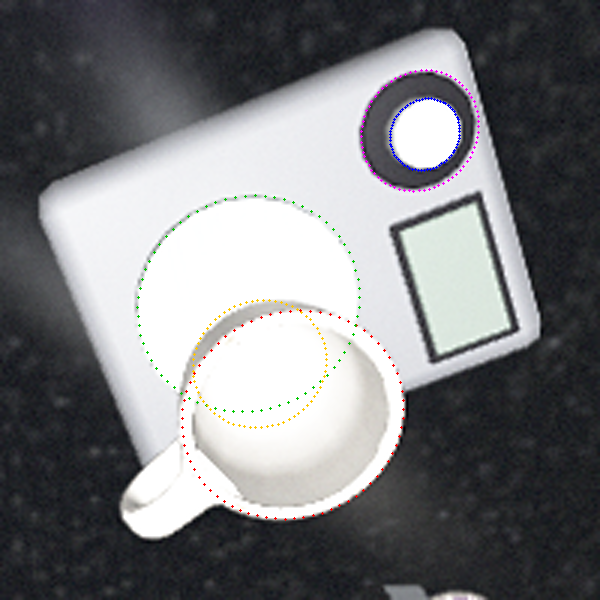

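The fit gives the pan centre at (562.6, 0.6) and the cup axis at (557.8, 20.4), so the cup is 20.3 mm off. The button is at (508, -54) and the scale yaw at 0.40. The fitted circle sizes agree with the given ones. I'll shut the gripper and go outside the cup, opposite the pan centre, turned -13.7°.

Request:
{"method": "arm_command", "body": {
  "rows": [
    {"dx": 0,"dy": 0.015,"dz": 0.015,"wx": -3,"wy": 0,"wz": 0,"gripper": 1},
    {"dx": 0,"dy": 0.035,"dz": 0.035,"wx": -7,"wy": 0,"wz": 0,"gripper": 1},
    {"dx": 0,"dy": 0.055,"dz": 0.055,"wx": -11,"wy": 0,"wz": 0,"gripper": 1},
    {"dx": 0,"dy": 0.075,"dz": 0.075,"wx": -13.7,"wy": 0,"wz": 0,"gripper": 1},
    {"dx": 0,"dy": 0.0807,"dz": 0.08,"wx": -13.7,"wy": 0,"wz": 0,"gripper": 1},
    {"dx": 0.03,"dy": 0.0807,"dz": 0.08,"wx": -13.7,"wy": 0,"wz": 0,"gripper": 1},
    {"dx": 0.05,"dy": 0.0807,"dz": 0.08,"wx": -13.7,"wy": 0,"wz": 0,"gripper": 1},
    {"dx": 0.05,"dy": 0.0807,"dz": 0.08,"wx": -13.7,"wy": 0,"wz": 0,"gripper": 1}
  ]
}}

```text
clock: 1.5
position: [542.7, 79.3, 178.6]
ee_rot: [-0.555, 0.439, 0.557, 0.435]
contact_force: [-0.3, -0.5, -0.0]
gripper_width: 0.0
```

```bash
python3 - <<'E'
from h import *
d=grab(save="w1.png")
s=d["s"];print(s["position"],s["gripper_width"],s["contact_force"],R.from_quat(s["ee_rot"]).as_matrix().round(3).tolist())
grab("side","s1.png")
E
```

```text
[542.67396551  79.27478398 178.61028117] 0.04942499978414586 [-0.34566667 -0.45235246 -0.01136874] [[-0.006, -0.972, -0.236], [-0.002, -0.236, 0.972], [-1.0, 0.006, -0.001]]
```

View pics/w1.png

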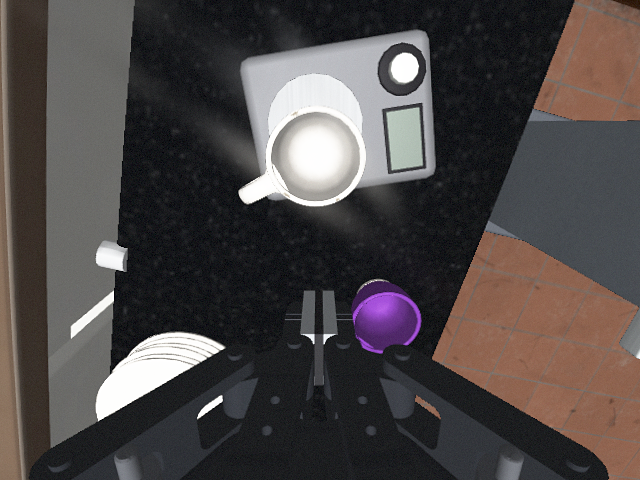

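View pics/s1.png

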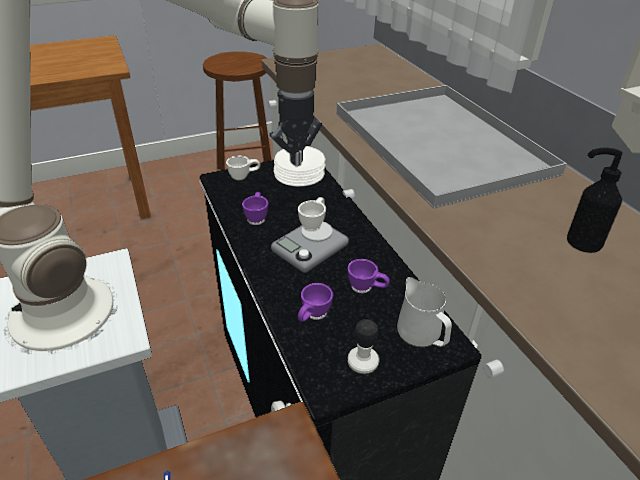

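```bash
python3 - <<'E'
from h import *
d=grab()
def fit(pts,r,z):
    W=p2w(d,pts,z)[:,:2]
    q=least_squares(lambda c:np.hypot(*(W-c).T)-r,W.mean(0));print(q.x,q.fun.round(1));return q.x
rim=fit([(267,160),(365,155),(316,107),(316,206),(350,190),(350,122)],31.5,96)
pan=fit([(268,122),(361,120),(315,74),(348,90),(282,89)],36,45)
but=fit([(390,68),(418,68),(404,54),(404,82)],11,39)
M=R.from_quat(d["s"]["ee_rot"]).as_matrix()
for c,z in((rim,96),(pan,45),(but,39)): print((M.T@(np.r_[c,z]-d["s"]["position"])).round(1))
E
```

```text
[560.71628072  21.9974035 ] [-0.2  0.5 -0.3 -0.  -0.7 -0.3]
[566.34921362   2.98610967] [-0.2 -0.3  0.5 -0.3 -0.3]
[510.88693093 -53.13030093] [-0.5 -0.5 -1.3 -1.3]
[ 85.8  -1.6 -59.8]
[136.8  -2.5 -79.6]
[ 142.8   64.6 -121. ]
```

Request:
{"method": "arm_command", "body": {
  "rows": [
    {"dx": 0.015,"dy": 0,"dz": 0,"wx": 0,"wy": 0,"wz": 0,"gripper": 1},
    {"dx": 0.03,"dy": 0,"dz": 0,"wx": 0,"wy": 0,"wz": 0,"gripper": 1},
    {"dx": 0.05,"dy": 0,"dz": 0,"wx": 0,"wy": 0,"wz": 0,"gripper": 1},
    {"dx": 0.07,"dy": 0,"dz": 0,"wx": 0,"wy": 0,"wz": 0,"gripper": 1},
    {"dx": 0.085,"dy": 0,"dz": 0,"wx": 0,"wy": 0,"wz": 0,"gripper": 1},
    {"dx": 0.096,"dy": 0,"dz": 0,"wx": 0,"wy": 0,"wz": 0,"gripper": 1},
    {"dx": 0.1,"dy": 0,"dz": 0,"wx": 0,"wy": 0,"wz": 0,"gripper": 1},
    {"dx": 0.1,"dy": 0,"dz": 0,"wx": 0,"wy": 0,"wz": 0,"gripper": 1}
  ]
}}

```text
clock: 2.45
position: [546.0, 80.0, 82.7]
ee_rot: [0.557, -0.436, -0.555, -0.437]
contact_force: [0.2, 1.5, 0.1]
gripper_width: -0.1
```

```bash
python3 - <<'E'
from h import *
d=grab(save="w2.png")
s=d["s"];print(s["position"],s["contact_force"],R.from_quat(s["ee_rot"]).as_matrix().round(3).tolist())
E
```

```text
[546.02752466  80.00858612  82.70215325] [0.19167923 1.5072959  0.09645257] [[0.003, -0.972, -0.237], [0.0, -0.237, 0.972], [-1.0, -0.002, -0.0]]
```

View pics/w2.png

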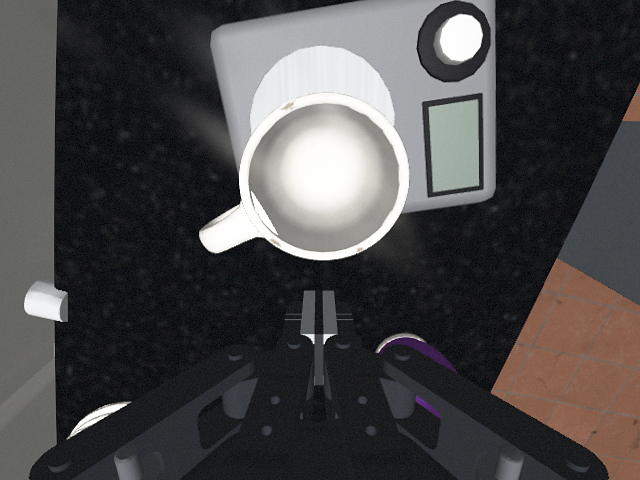

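```bash
cat >> h.py <<'E'
def tf(d,pts,r,z):
    W=p2w(d,pts,z)[:,:2]
    q=least_squares(lambda c:np.hypot(*(W-c).T)-r,W.mean(0));q3=least_squares(lambda c:np.hypot(*(W-c[:2]).T)-c[2],[*q.x,r])
    M=R.from_quat(d["s"]["ee_rot"]).as_matrix()
    print("world",q.x.round(1),"res",q.fun.round(1),"free r",q3.x.round(1),"tool",(M.T@(np.r_[q.x,z]-d["s"]["position"])).round(1));return q.x
E
python3 - <<'E'
from h import *
d=grab()
rim=tf(d,[(240,177),(409,177),(325,93),(325,261),(384,236),(384,117),(266,117)],31.5,96)
pan=tf(d,[(250,117),(394,115),(320,45),(372,66),(270,67)],36,45)
draw(d,[(circ(rim,31.5,96),(0,0,255)),(circ(pan,36,45),(0,200,0))],"c2.png",(190,10,440,280),2)
E
```

```text
world [557.9  21.2] res [ 0.3  0.2 -0.   0.1  0.   0.1  0. ] free r [557.9  21.2  31.6] tool [-12.8   2.7 -60. ]
world [563.5   1.5] res [-0.3 -0.  -0.1 -0.1  0.2] free r [563.5   1.3  35.9] tool [ 38.2   2.1 -80.5]
```

View pics/c2.png

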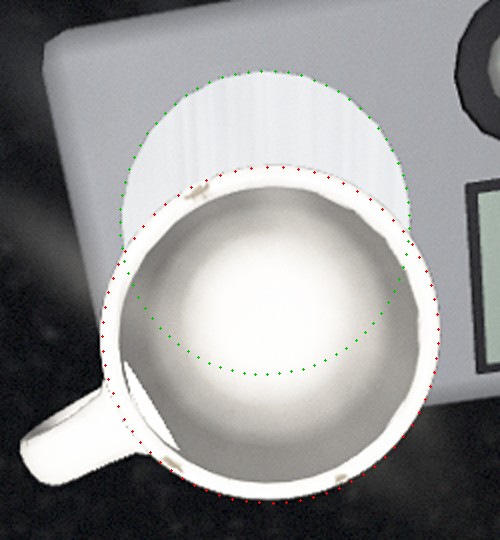

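Request:
{"method": "arm_command", "body": {
  "rows": [
    {"dx": 0.002,"dy": 0.0025,"dz": -0.005,"wx": 0,"wy": 0,"wz": 0,"gripper": 1},
    {"dx": 0.004,"dy": 0.0025,"dz": -0.01,"wx": 0,"wy": 0,"wz": 0,"gripper": 1},
    {"dx": 0.004,"dy": 0.0025,"dz": -0.013,"wx": 0,"wy": 0,"wz": 0,"gripper": 1},
    {"dx": 0.004,"dy": 0.0025,"dz": -0.016,"wx": 0,"wy": 0,"wz": 0,"gripper": 1},
    {"dx": 0.004,"dy": 0.0025,"dz": -0.019,"wx": 0,"wy": 0,"wz": 0,"gripper": 1},
    {"dx": 0.004,"dy": 0.0025,"dz": -0.022,"wx": 0,"wy": 0,"wz": 0,"gripper": 1},
    {"dx": 0.004,"dy": 0.0025,"dz": -0.025,"wx": 0,"wy": 0,"wz": 0,"gripper": 1},
    {"dx": 0.004,"dy": 0.0025,"dz": -0.027,"wx": 0,"wy": 0,"wz": 0,"gripper": 1}
  ]
}}

```text
clock: 3.35
position: [550.5, 53.2, 79.4]
ee_rot: [0.557, -0.436, -0.555, -0.438]
contact_force: [0.2, 0.0, 0.4]
gripper_width: -0.1
```

```bash
python3 - <<'E'
from h import *
d=grab(save="w3.png")
s=d["s"];print(s["position"],s["contact_force"],R.from_quat(s["ee_rot"]).as_matrix().round(3).tolist())
E
```

```text
[550.48004093  53.19339769  79.42030657] [0.20387611 0.0046226  0.44694441] [[0.004, -0.972, -0.237], [0.001, -0.237, 0.972], [-1.0, -0.004, -0.0]]
```

View pics/w3.png

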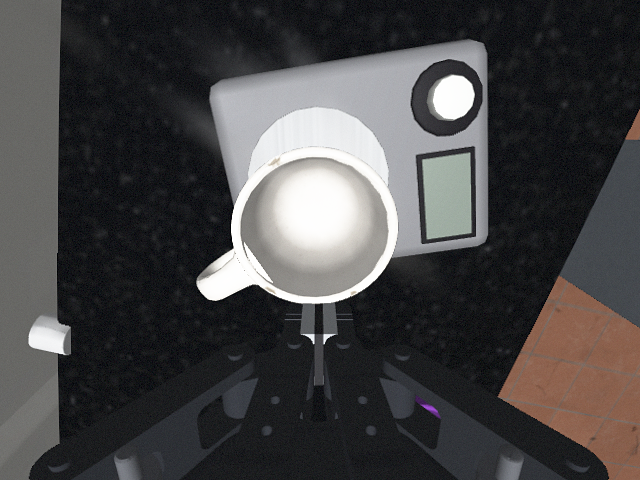

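```bash
python3 - <<'E'
from h import *
d=grab()
rim=tf(d,[(232,227),(398,227),(315,147),(315,304),(373,170),(257,170)],31.5,96)
pan=tf(d,[(248,175),(388,174),(317,108),(365,127),(268,128)],36,45)
draw(d,[(circ(rim,31.5,96),(0,0,255)),(circ(pan,36,45),(0,200,0))],"c3.png",(190,60,440,330),2)
E
```

```text
world [561.3  12.4] res [ 0.2  0.1 -0.2 -0.4 -0.1 -0.2] free r [561.3  12.3  31.4] tool [-16.6  -0.9 -42.1]
world [563.    2.2] res [-0.3 -0.   0.1 -0.2  0.2] free r [563.1   1.9  35.8] tool [ 34.4   0.  -52.4]
```

View pics/c3.png

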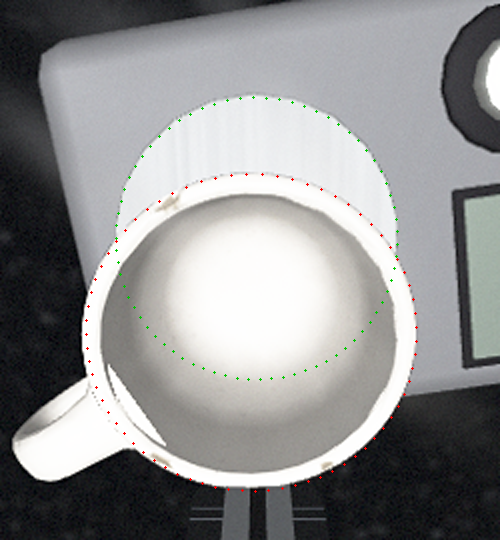

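Request:
{"method": "arm_command", "body": {
  "rows": [
    {"dx": 0,"dy": 0,"dz": -0.0015,"wx": 0,"wy": 0,"wz": 0,"gripper": 1},
    {"dx": 0,"dy": 0,"dz": -0.003,"wx": 0,"wy": 0,"wz": 0,"gripper": 1},
    {"dx": 0,"dy": 0,"dz": -0.0045,"wx": 0,"wy": 0,"wz": 0,"gripper": 1},
    {"dx": 0,"dy": 0,"dz": -0.006,"wx": 0,"wy": 0,"wz": 0,"gripper": 1},
    {"dx": 0,"dy": 0,"dz": -0.0075,"wx": 0,"wy": 0,"wz": 0,"gripper": 1},
    {"dx": 0,"dy": 0,"dz": -0.009,"wx": 0,"wy": 0,"wz": 0,"gripper": 1},
    {"dx": 0,"dy": 0,"dz": -0.01,"wx": 0,"wy": 0,"wz": 0,"gripper": 1},
    {"dx": 0,"dy": 0,"dz": -0.01,"wx": 0,"wy": 0,"wz": 0,"gripper": 1}
  ]
}}

```text
clock: 4.25
position: [552.8, 43.2, 79.3]
ee_rot: [0.557, -0.436, -0.555, -0.438]
contact_force: [0.2, -0.1, -0.2]
gripper_width: 0.0
```

Request:
{"method": "arm_command", "body": {
  "rows": [
    {"dx": 0,"dy": 0,"dz": 0.005,"wx": 0,"wy": 0,"wz": 0,"gripper": 1},
    {"dx": 0,"dy": 0,"dz": 0.012,"wx": 0,"wy": 0,"wz": 0,"gripper": 1},
    {"dx": 0,"dy": 0,"dz": 0.02,"wx": 0,"wy": 0,"wz": 0,"gripper": 1},
    {"dx": -0.02,"dy": 0,"dz": 0.03,"wx": 0,"wy": 0,"wz": 0,"gripper": 1},
    {"dx": -0.045,"dy": 0,"dz": 0.03,"wx": 0,"wy": 0,"wz": 0,"gripper": 1},
    {"dx": -0.065,"dy": 0,"dz": 0.03,"wx": 0,"wy": 0,"wz": 0,"gripper": 1},
    {"dx": -0.07,"dy": 0,"dz": 0.03,"wx": 0,"wy": 0,"wz": 0,"gripper": 1},
    {"dx": -0.07,"dy": 0,"dz": 0.03,"wx": 0,"wy": 0,"wz": 0,"gripper": 1}
  ]
}}

```text
clock: 5.05
position: [545.5, 73.0, 149.9]
ee_rot: [0.557, -0.435, -0.555, -0.438]
contact_force: [-0.5, 0.7, -0.3]
gripper_width: -0.2
```

```bash
python3 - <<'E'
from h import *
d=grab(save="w4.png")
s=d["s"];print(s["position"],s["contact_force"],R.from_quat(s["ee_rot"]).as_matrix().round(3).tolist())
E
```

```text
[545.5344053   72.97766694 149.85382506] [-0.45308051  0.67785106 -0.34089941] [[0.005, -0.972, -0.237], [0.001, -0.237, 0.972], [-1.0, -0.005, 0.0]]
```

View pics/w4.png

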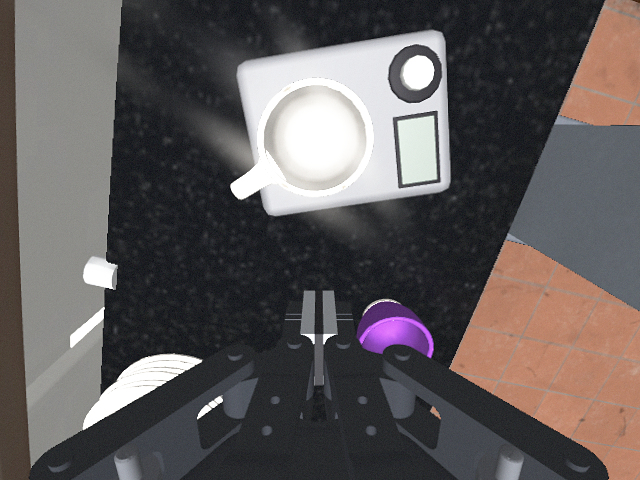

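```bash
python3 - <<'E'
from h import *
import cv2
d=grab()
draw(d,[],"c4a.png",(220,20,460,220),3)
for nm,box in (("scene",(250,200,350,300)),("side",(255,180,365,280))):
    e=grab(nm); draw(e,[],f"c4{nm}.png",box,5)
E
```

```text
(no output)
```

View pics/c4a.png

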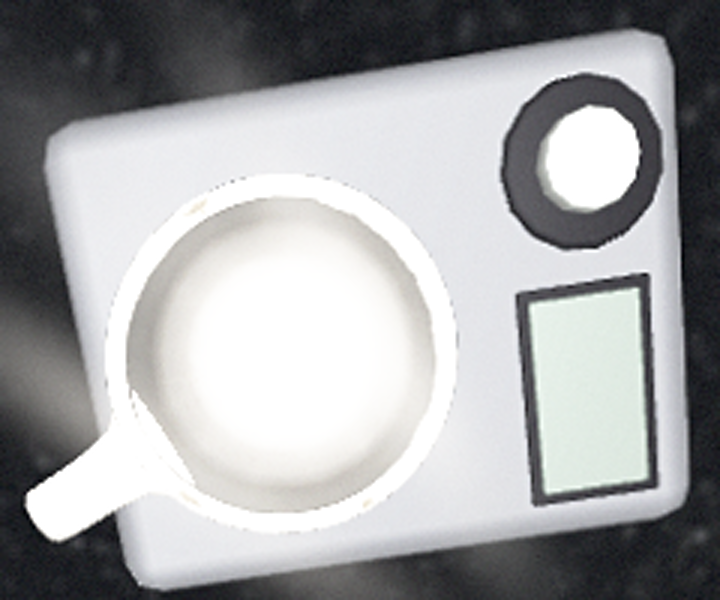

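View pics/c4side.png

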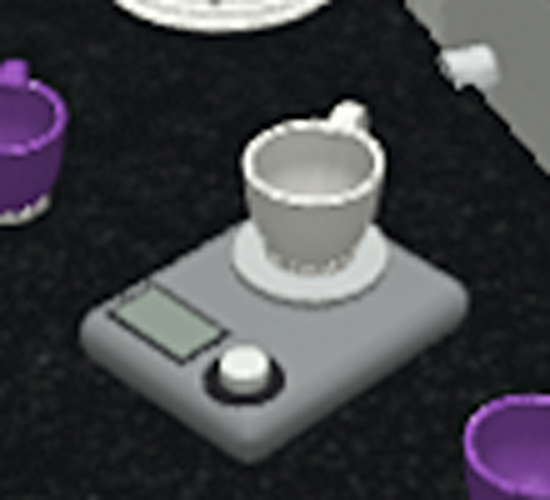

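```bash
python3 - <<'E'
from h import *
d=grab()
f=lambda P,x,y,k:np.array(P)/k-.5/k*0-.33+[x,y]
rim=tf(d,f([(105,355),(458,350),(282,174),(284,533),(405,475),(408,227),(157,230)],220,20,3),31.5,96)
col=tf(d,f([(502,168),(663,155),(582,73),(580,249)],220,20,3),19,30)
pan=col+[55.0,54.5]
M=R.from_quat(d["s"]["ee_rot"]).as_matrix()
print("pan",pan,"off",rim-pan,"tool",M.T@np.r_[rim-pan,0])
s=grab("side")
rimS=tf(s,f([(242,165),(386,165),(314,115),(314,208)],255,180,5),31.5,96)
panS=tf(s,f([(232,257),(388,257),(310,306),(255,290),(365,290)],255,180,5),36,45)
print("side off",rimS-panS)
draw(s,[(circ(rim,31.5,96),(0,0,255)),(circ(panS,36,45),(0,200,0)),(circ(rimS,31.5,96),(255,0,0)),(circ(rimS,22,45),(0,200,255)),(circ(panS,22,45),(255,0,255))],"c4s2.png",(255,180,365,280),6)
E
```

```text
world [564.1   2. ] res [ 0.3  0.4 -0.3 -0.  -0.7  0.2 -0.5] free r [564.1   2.   31.4] tool [ 52.   -2.3 -72.7]
world [507.5 -54.2] res [-0.5 -0.5 -0.4 -0.4] free r [507.5 -54.2  18.6] tool [ 118.    66.1 -113.9]
pan [5.62474164e+02 2.62364770e-01] off [1.64063211 1.75501369] tool [ 1.39757481e-03 -2.00869027e+00  1.31791813e+00]
world [565.   -1.7] res [1.1 1.1 4.1 3.9] free r [565.1  -1.5  34.1] tool [ 52.1  -2.1 -76.5]
world [562.2  -5.5] res [-0.2  0.2  0.7 -0.2 -0.7] free r [562.2  -5.7  35.9] tool [103.1   1.5 -79.5]
side off [2.75207209 3.78427742]
```

View pics/c4s2.png

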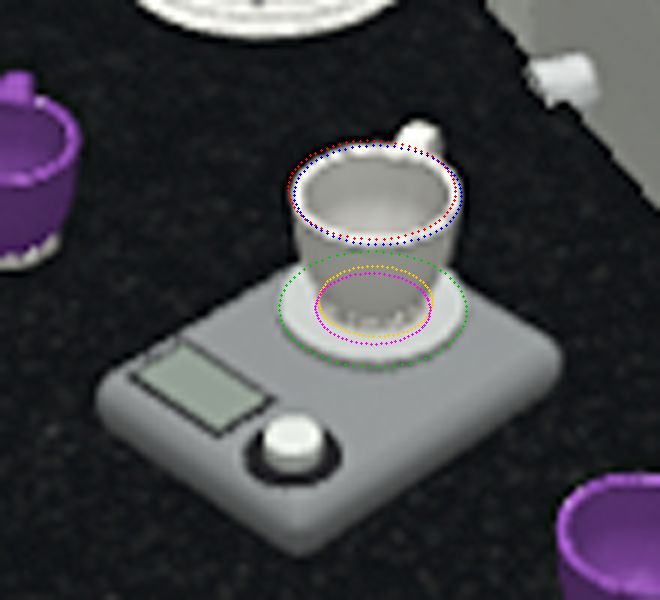

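The wrist collar reference puts the cup about 2.4 mm off, while the coarse side view says more. I'll look obliquely from the robot side, where both pan and foot show.

Request:
{"method": "arm_command", "body": {
  "rows": [
    {"dx": 0,"dy": 0.02,"dz": 0,"wx": 0,"wy": 0,"wz": 0,"gripper": 1},
    {"dx": 0,"dy": 0.05,"dz": 0,"wx": 0,"wy": 0,"wz": 0,"gripper": 1},
    {"dx": 0,"dy": 0.08,"dz": 0,"wx": 0,"wy": 0,"wz": 0,"gripper": 1},
    {"dx": 0,"dy": 0.1,"dz": 0,"wx": 0,"wy": 0,"wz": 0,"gripper": 1},
    {"dx": 0,"dy": 0.115,"dz": 0,"wx": 0,"wy": 0,"wz": 0,"gripper": 1},
    {"dx": 0,"dy": 0.12,"dz": 0,"wx": 0,"wy": 0,"wz": 0,"gripper": 1},
    {"dx": 0,"dy": 0.12,"dz": 0,"wx": 0,"wy": 0,"wz": 0,"gripper": 1},
    {"dx": 0,"dy": 0.12,"dz": 0,"wx": 0,"wy": 0,"wz": 0,"gripper": 1}
  ]
}}

```text
clock: 6.15
position: [429.2, 44.1, 148.1]
ee_rot: [0.557, -0.436, -0.555, -0.437]
contact_force: [0.5, 0.5, -0.4]
gripper_width: 0.1
```

```bash
python3 - <<'E'
from h import *
d=grab(save="w5.png")
s=d["s"];print(s["position"],s["joint_vel"].round(3),R.from_quat(s["ee_rot"]).as_matrix().round(3).tolist())
p=w2p(d,[[563,1.5,60]])[0];print(p)
x,y=p.astype(int);draw(d,[],"c5.png",(max(0,x-100),max(0,y-100),x+100,y+100),4)
E
```

```text
[429.1630037   44.0681722  148.08297821] [-0.     0.009  0.005 -0.001 -0.001 -0.   ] [[0.002, -0.972, -0.236], [-0.0, -0.236, 0.972], [-1.0, -0.002, -0.001]]
[132.38684209 137.99872595]
```

View pics/w5.png

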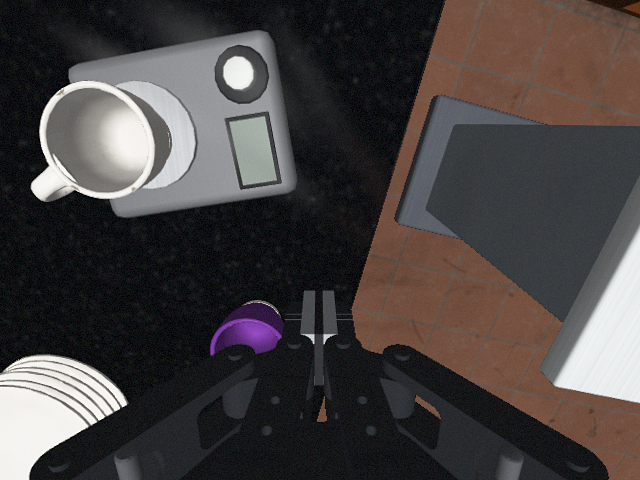

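View pics/c5.png

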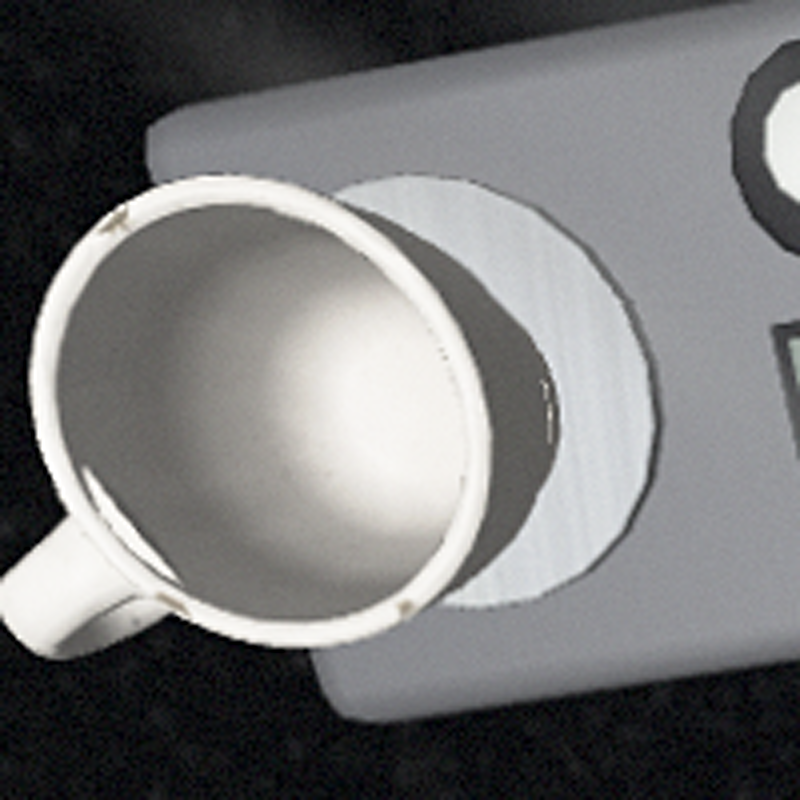

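Both the pan's right edge (660,420 in the crop) and the foot (558,410) show clearly. I'll fit them.

```bash
python3 - <<'E'
from h import *
d=grab()
f=lambda P:np.array(P)/4-.375+[32,37]
print("rim");rim=tf(d,f([(31,375),(490,420),(210,175),(290,647),(440,590),(395,245),(70,262),(100,565)]),31.5,96)
print("pan");pan=tf(d,f([(658,410),(620,290),(545,217),(410,176),(640,520),(570,590),(490,607)]),36,45)
print("off",rim-pan)
draw(d,[(circ(rim,31.5,96),(0,0,255)),(circ(pan,36,45),(0,160,0)),(circ(rim,22,45),(0,200,255)),(circ(pan,22,45),(255,0,255))],"c5b.png",(32,37,232,237),4)
E
```

```text
rim
world [564.3   3. ] res [ 0.2  0.6  0.3 -0.5 -0.1  0.6 -0.8  1.6] free r [564.3   3.   31.7] tool [  52.4 -121.4  -71.8]
pan
world [562.3   1.5] res [-0.4  0.1 -0.3  0.1  0.5  0.3 -0.7] free r [562.1   1.5  35.8] tool [ 103.4 -119.   -72.7]
off [1.99239866 1.48926947]
```

View pics/c5b.png

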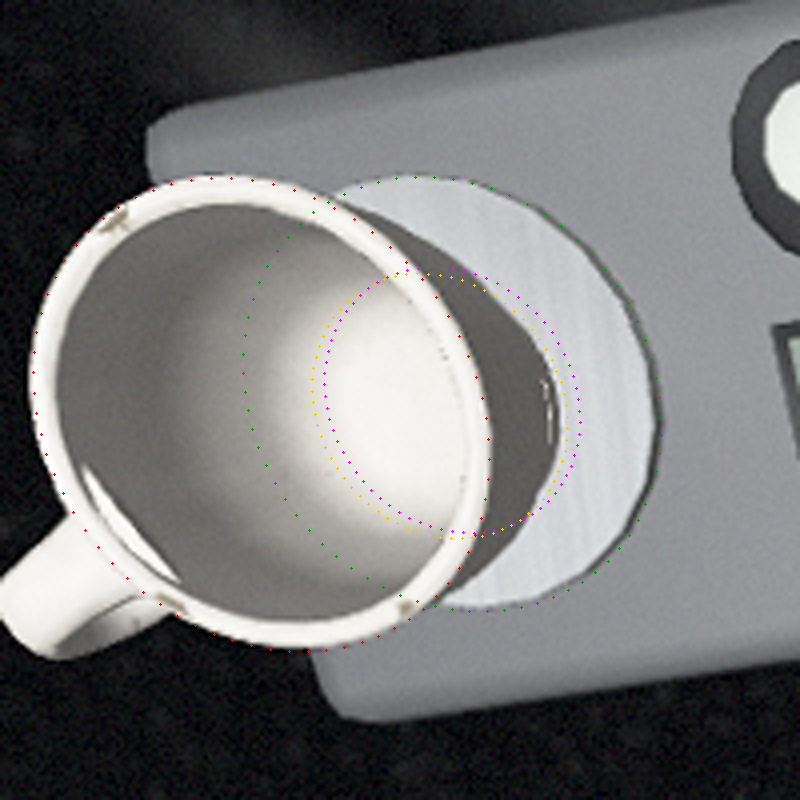

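Two wrist views agree on an offset of about 2.5 mm (+2.0, +1.5), inside 6 mm, and the cup has been let go for over 1 s. Next I go above the button, turning the hand 59° so the narrow side faces the cup.

Request:
{"method": "arm_command", "body": {
  "rows": [
    {"dx": 0,"dy": -0.006,"dz": -0.014,"wx": 7,"wy": 0,"wz": 0,"gripper": 1},
    {"dx": 0,"dy": -0.015,"dz": -0.032,"wx": 15,"wy": 0,"wz": 0,"gripper": 1},
    {"dx": 0,"dy": -0.024,"dz": -0.052,"wx": 23,"wy": 0,"wz": 0,"gripper": 1},
    {"dx": 0,"dy": -0.034,"dz": -0.073,"wx": 31,"wy": 0,"wz": 0,"gripper": 1},
    {"dx": 0,"dy": -0.043,"dz": -0.093,"wx": 39,"wy": 0,"wz": 0,"gripper": 1},
    {"dx": 0,"dy": -0.05,"dz": -0.107,"wx": 47,"wy": 0,"wz": 0,"gripper": 1},
    {"dx": 0,"dy": -0.053,"dz": -0.114,"wx": 54,"wy": 0,"wz": 0,"gripper": 1},
    {"dx": 0,"dy": -0.053,"dz": -0.114,"wx": 59,"wy": 0,"wz": 0,"gripper": 1}
  ]
}}

```text
clock: 7.05
position: [508.8, -55.0, 147.5]
ee_rot: [-0.267, 0.654, 0.266, 0.655]
contact_force: [0.4, 0.1, -0.6]
gripper_width: -0.2
```

Request:
{"method": "arm_command", "body": {
  "rows": [
    {"dx": 0,"dy": 0,"dz": 0,"wx": 0,"wy": 0,"wz": 0,"gripper": 1},
    {"dx": 0,"dy": 0,"dz": 0,"wx": 0,"wy": 0,"wz": 0,"gripper": 1},
    {"dx": 0,"dy": 0,"dz": 0,"wx": 0,"wy": 0,"wz": 0,"gripper": 1},
    {"dx": 0,"dy": 0,"dz": 0,"wx": 0,"wy": 0,"wz": 0,"gripper": 1},
    {"dx": 0,"dy": 0,"dz": 0,"wx": 0,"wy": 0,"wz": 0,"gripper": 1},
    {"dx": 0,"dy": 0,"dz": 0,"wx": 0,"wy": 0,"wz": 0,"gripper": 1},
    {"dx": 0,"dy": 0,"dz": 0,"wx": 0,"wy": 0,"wz": 0,"gripper": 1},
    {"dx": 0,"dy": 0,"dz": 0,"wx": 0,"wy": 0,"wz": 0,"gripper": 1}
  ]
}}

```text
clock: 7.85
position: [508.8, -55.0, 147.6]
ee_rot: [-0.267, 0.654, 0.266, 0.655]
contact_force: [-0.9, -0.3, 0.1]
gripper_width: -0.2
```

```bash
python3 - <<'E'
from h import *
d=grab(save="w6.png")
s=d["s"];print(s["position"],s["contact_force"]);M=R.from_quat(s["ee_rot"]).as_matrix();print(M.round(3).tolist())
print(M.T@(np.array([507.6,-54.3,39])-s["position"]))
e=grab("side");draw(e,[],"s6.png",(220,120,380,290),4)
E
```

```text
[508.81113578 -55.01771689 147.60542612] [-0.87110667 -0.34969867  0.05799129]
[[0.002, -0.699, 0.715], [-0.001, 0.715, 0.699], [-1.0, -0.002, 0.001]]
[108.60264791   1.54360939  -0.4502079 ]
```

View pics/w6.png

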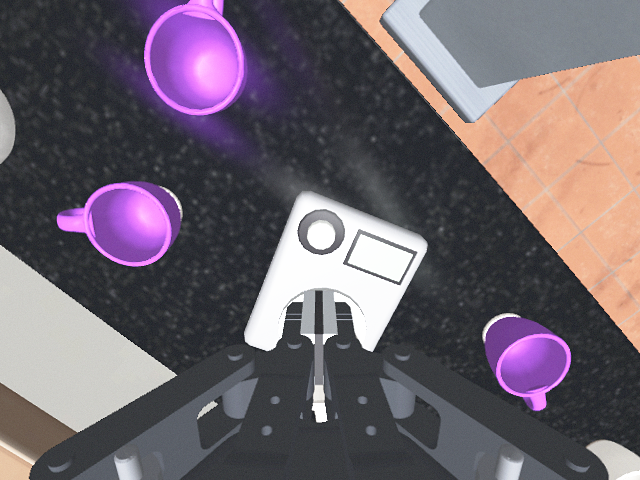

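View pics/s6.png

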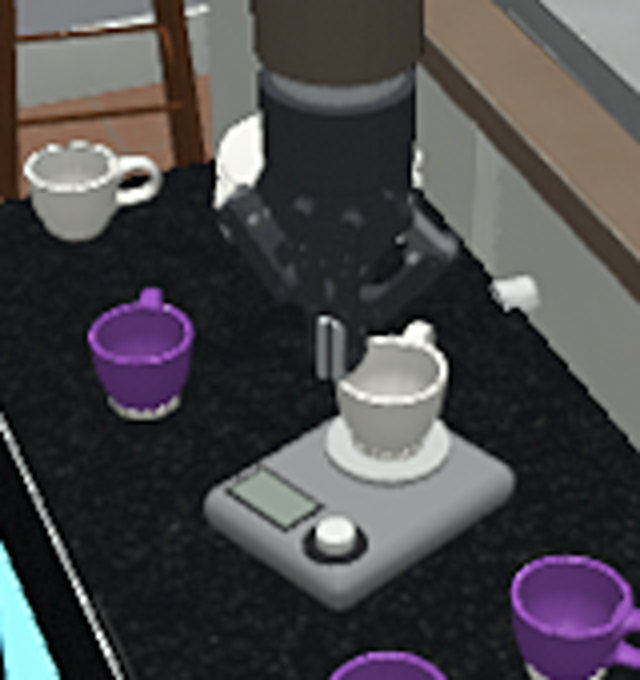

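```bash
python3 - <<'E'
from h import *
d=grab()
print(w2p(d,[[507.6,-54.3,39],[507.6,-54.3,30]]))
draw(d,[(circ((507.6,-54.3),11,39),(0,0,255)),(circ((507.6,-54.3),19,30),(0,200,0))],"c6.png",(240,170,440,330),4)
tf(d,[(305.5,234),(337,233),(320.5,219),(321,249)],11,39)
E
```

```text
[[320.75737014 235.31493788]
 [320.70341374 231.79295293]]
world [506.7 -54.7] res [0.9 1.  0.9 1. ] free r [506.7 -54.6  12. ] tool [108.6   1.9  -1.4]
```

View pics/c6.png

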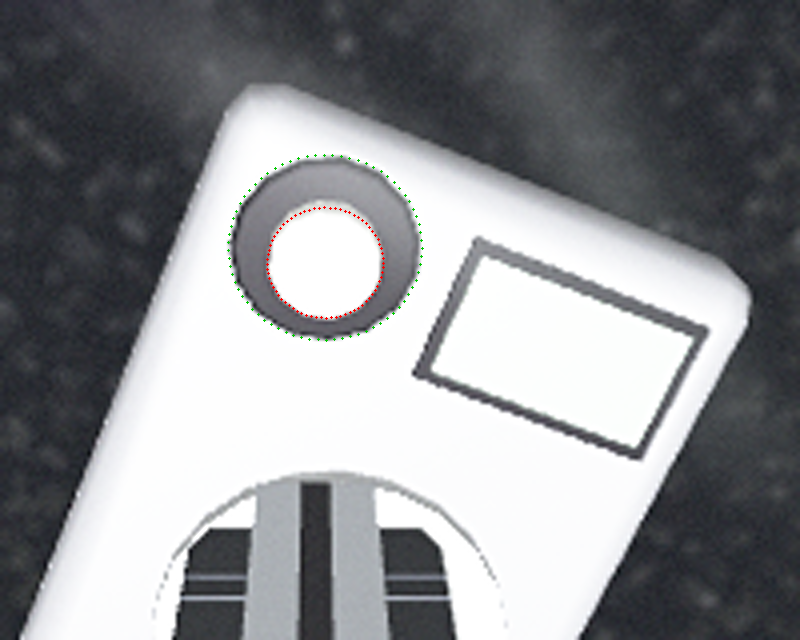

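Request:
{"method": "arm_command", "body": {
  "rows": [
    {"dx": 0.015,"dy": 0.001,"dz": -0.0005,"wx": 0,"wy": 0,"wz": 0,"gripper": 1},
    {"dx": 0.035,"dy": 0.0015,"dz": -0.001,"wx": 0,"wy": 0,"wz": 0,"gripper": 1},
    {"dx": 0.055,"dy": 0.0015,"dz": -0.001,"wx": 0,"wy": 0,"wz": 0,"gripper": 1},
    {"dx": 0.075,"dy": 0.0015,"dz": -0.001,"wx": 0,"wy": 0,"wz": 0,"gripper": 1},
    {"dx": 0.09,"dy": 0.0015,"dz": -0.001,"wx": 0,"wy": 0,"wz": 0,"gripper": 1},
    {"dx": 0.098,"dy": 0.0015,"dz": -0.001,"wx": 0,"wy": 0,"wz": 0,"gripper": 1},
    {"dx": 0.1,"dy": 0.0015,"dz": -0.001,"wx": 0,"wy": 0,"wz": 0,"gripper": 1},
    {"dx": 0.1,"dy": 0.0015,"dz": -0.001,"wx": 0,"wy": 0,"wz": 0,"gripper": 1}
  ]
}}

```text
clock: 8.8
position: [507.5, -54.7, 47.8]
ee_rot: [-0.267, 0.654, 0.266, 0.655]
contact_force: [-0.2, -0.3, 0.2]
gripper_width: -0.2
```

```bash
python3 - <<'E'
from h import *
d=grab(save="w7.png")
s=d["s"];print(s["position"],s["contact_force"])
e=grab("side");draw(e,[],"s7.png",(220,150,380,290),4)
E
```

```text
[507.51489169 -54.72067981  47.77088354] [-0.20100343 -0.32932659  0.21365186]
```

View pics/w7.png

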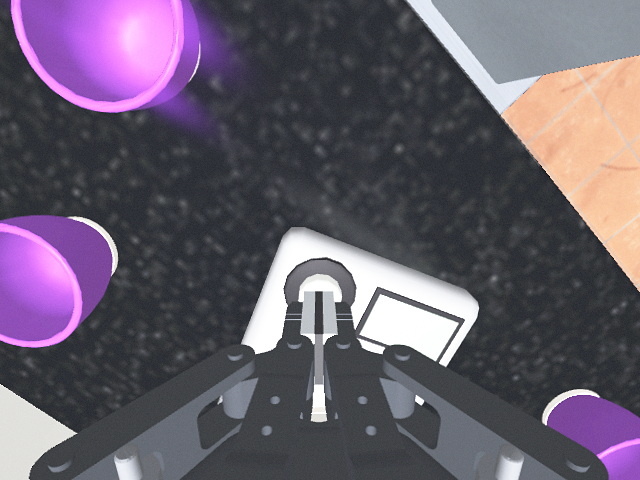

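View pics/s7.png

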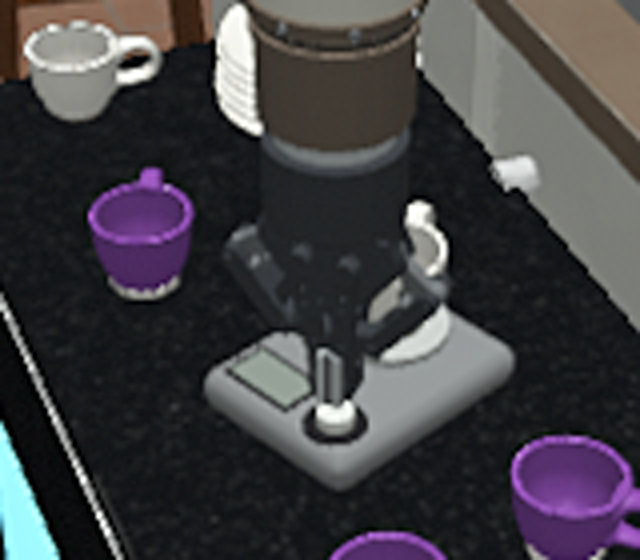

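The fingers stand over the cap at wrist (320,288). I'll press about 15 mm down to the stop, then hold.

Request:
{"method": "arm_command", "body": {
  "rows": [
    {"dx": 0.004,"dy": 0,"dz": 0,"wx": 0,"wy": 0,"wz": 0,"gripper": 1},
    {"dx": 0.008,"dy": 0,"dz": 0,"wx": 0,"wy": 0,"wz": 0,"gripper": 1},
    {"dx": 0.01,"dy": 0,"dz": 0,"wx": 0,"wy": 0,"wz": 0,"gripper": 1},
    {"dx": 0.012,"dy": 0,"dz": 0,"wx": 0,"wy": 0,"wz": 0,"gripper": 1},
    {"dx": 0.0135,"dy": 0,"dz": 0,"wx": 0,"wy": 0,"wz": 0,"gripper": 1},
    {"dx": 0.0145,"dy": 0,"dz": 0,"wx": 0,"wy": 0,"wz": 0,"gripper": 1},
    {"dx": 0.015,"dy": 0,"dz": 0,"wx": 0,"wy": 0,"wz": 0,"gripper": 1},
    {"dx": 0.015,"dy": 0,"dz": 0,"wx": 0,"wy": 0,"wz": 0,"gripper": 1}
  ]
}}

```text
clock: 9.7
position: [507.9, -54.6, 34.1]
ee_rot: [-0.268, 0.654, 0.266, 0.656]
contact_force: [-2.4, 1.3, 6.5]
gripper_width: 0.3
```

Request:
{"method": "arm_command", "body": {
  "rows": [
    {"dx": 0.001,"dy": 0,"dz": 0,"wx": 0,"wy": 0,"wz": 0,"gripper": 1},
    {"dx": 0.0015,"dy": 0,"dz": 0,"wx": 0,"wy": 0,"wz": 0,"gripper": 1},
    {"dx": 0.0015,"dy": 0,"dz": 0,"wx": 0,"wy": 0,"wz": 0,"gripper": 1},
    {"dx": 0.0015,"dy": 0,"dz": 0,"wx": 0,"wy": 0,"wz": 0,"gripper": 1},
    {"dx": 0.0015,"dy": 0,"dz": 0,"wx": 0,"wy": 0,"wz": 0,"gripper": 1},
    {"dx": 0.0015,"dy": 0,"dz": 0,"wx": 0,"wy": 0,"wz": 0,"gripper": 1},
    {"dx": 0.0015,"dy": 0,"dz": 0,"wx": 0,"wy": 0,"wz": 0,"gripper": 1},
    {"dx": 0.0015,"dy": 0,"dz": 0,"wx": 0,"wy": 0,"wz": 0,"gripper": 1}
  ]
}}

```text
clock: 10.5
position: [507.9, -54.7, 33.9]
ee_rot: [-0.268, 0.654, 0.266, 0.656]
contact_force: [-3.8, 1.5, 11.8]
gripper_width: 0.1
```

```bash
python3 - <<'E'
from h import *
e=grab("side");draw(e,[],"s8.png",(220,150,380,290),4);s=e["s"];print(s["position"],s["contact_force"])
E
```

```text
[507.94833362 -54.65896025  33.93406039] [-3.80797314  1.51659179 11.79366317]
```

View pics/s8.png

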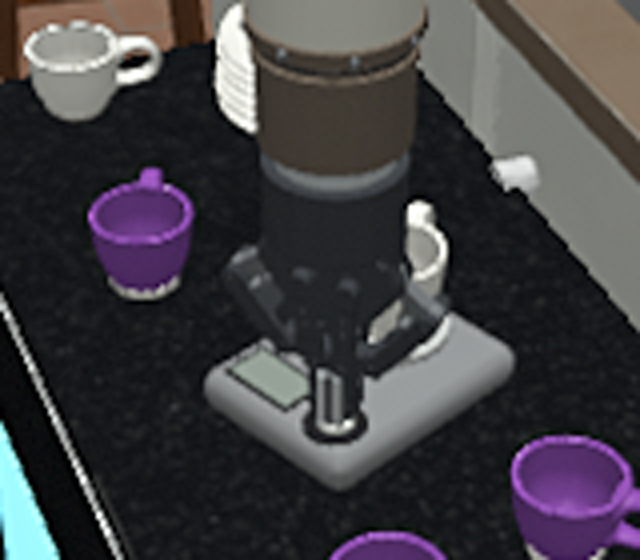

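The tip stopped firmly at z = 33.9 with about 12 N, so the button is fully down. Now I release it straight up.

Request:
{"method": "arm_command", "body": {
  "rows": [
    {"dx": -0.004,"dy": 0,"dz": 0,"wx": 0,"wy": 0,"wz": 0,"gripper": 1},
    {"dx": -0.01,"dy": 0,"dz": 0,"wx": 0,"wy": 0,"wz": 0,"gripper": 1},
    {"dx": -0.02,"dy": 0,"dz": 0,"wx": 0,"wy": 0,"wz": 0,"gripper": 1},
    {"dx": -0.035,"dy": 0,"dz": 0,"wx": 0,"wy": 0,"wz": 0,"gripper": 1},
    {"dx": -0.055,"dy": 0,"dz": 0,"wx": 0,"wy": 0,"wz": 0,"gripper": 1},
    {"dx": -0.08,"dy": 0,"dz": 0,"wx": 0,"wy": 0,"wz": 0,"gripper": 1},
    {"dx": -0.105,"dy": 0,"dz": 0,"wx": 0,"wy": 0,"wz": 0,"gripper": 1},
    {"dx": -0.115,"dy": 0,"dz": 0,"wx": 0,"wy": 0,"wz": 0,"gripper": 1}
  ]
}}

```text
clock: 11.35
position: [508.9, -54.4, 151.7]
ee_rot: [-0.269, 0.652, 0.266, 0.657]
contact_force: [-0.1, -0.1, -0.3]
gripper_width: -0.3
```

Request:
{"method": "arm_command", "body": {
  "rows": [
    {"dx": 0,"dy": 0.008,"dz": 0.01,"wx": -7,"wy": 0,"wz": 0,"gripper": 1},
    {"dx": 0,"dy": 0.02,"dz": 0.02,"wx": -15,"wy": 0,"wz": 0,"gripper": 1},
    {"dx": 0,"dy": 0.045,"dz": 0.02,"wx": -23,"wy": 0,"wz": 0,"gripper": 1},
    {"dx": 0,"dy": 0.07,"dz": 0.02,"wx": -31,"wy": 0,"wz": 0,"gripper": 1},
    {"dx": 0,"dy": 0.095,"dz": 0.015,"wx": -39,"wy": 0,"wz": 0,"gripper": 1},
    {"dx": 0,"dy": 0.115,"dz": 0.014,"wx": -47,"wy": 0,"wz": 0,"gripper": 1},
    {"dx": 0,"dy": 0.125,"dz": 0.014,"wx": -54,"wy": 0,"wz": 0,"gripper": 1},
    {"dx": 0,"dy": 0.125,"dz": 0.014,"wx": -59,"wy": 0,"wz": 0,"gripper": 1}
  ]
}}

```text
clock: 12.15
position: [430.0, 45.1, 150.6]
ee_rot: [0.558, -0.435, -0.554, -0.438]
contact_force: [2.2, 0.6, 0.1]
gripper_width: -0.2
```

```bash
python3 - <<'E'
from h import *
d=grab(save="w9.png")
s=d["s"];print(s["position"],s["contact_force"],s["joint_vel"].round(3))
p=w2p(d,[[563,1.5,60]])[0];print(p)
x,y=p.astype(int);x0,y0=max(0,x-100),max(0,y-100);print(x0,y0);draw(d,[],"c9.png",(x0,y0,x+100,y+100),4)
e=grab("side");draw(e,[],"s9.png",(220,150,380,290),4)
E
```

```text
[429.97825017  45.11439386 150.61086978] [2.15807679 0.57716117 0.09971354] [-0.02   0.014  0.019  0.005  0.003  0.858]
[137.00657388 136.45001236]
37 36
```

View pics/c9.png

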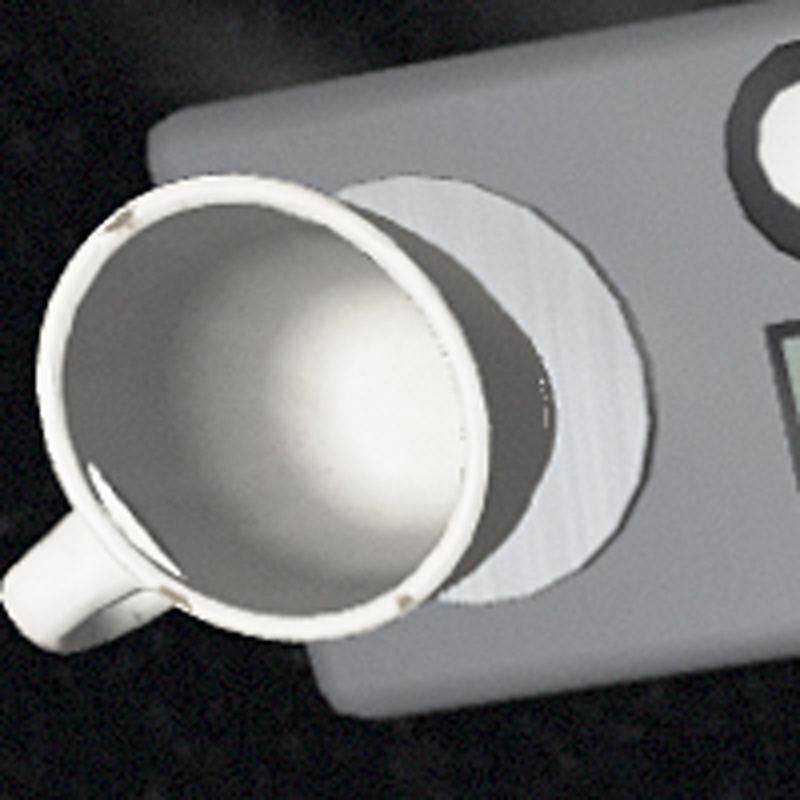

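View pics/s9.png

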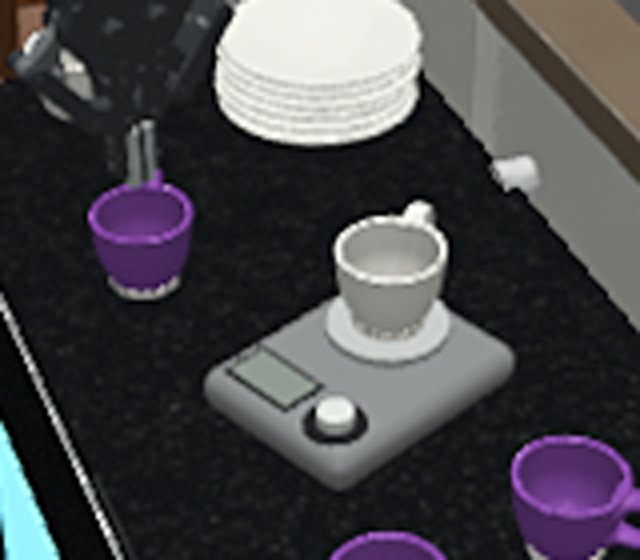

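The cup stands unmoved and the button is up. As a cross-check with the sign of any camera error reversed, I'll view it from the far side too; there is plenty of time left.

Request:
{"method": "arm_command", "body": {
  "rows": [
    {"dx": -0.015,"dy": -0.015,"dz": 0,"wx": 0,"wy": 0,"wz": 0,"gripper": 1},
    {"dx": -0.03,"dy": -0.045,"dz": 0,"wx": 0,"wy": 0,"wz": 0,"gripper": 1},
    {"dx": -0.03,"dy": -0.085,"dz": 0,"wx": 0,"wy": 0,"wz": 0,"gripper": 1},
    {"dx": -0.03,"dy": -0.125,"dz": 0,"wx": 0,"wy": 0,"wz": 0,"gripper": 1},
    {"dx": -0.03,"dy": -0.16,"dz": 0,"wx": 0,"wy": 0,"wz": 0,"gripper": 1},
    {"dx": -0.03,"dy": -0.185,"dz": 0,"wx": 0,"wy": 0,"wz": 0,"gripper": 1},
    {"dx": -0.03,"dy": -0.195,"dz": 0,"wx": 0,"wy": 0,"wz": 0,"gripper": 1},
    {"dx": -0.03,"dy": -0.195,"dz": 0,"wx": 0,"wy": 0,"wz": 0,"gripper": 1}
  ]
}}

```text
clock: 13.05
position: [620.7, 90.0, 180.8]
ee_rot: [0.557, -0.438, -0.553, -0.44]
contact_force: [-1.8, 0.8, 0.9]
gripper_width: -0.0
```

Request:
{"method": "arm_command", "body": {
  "rows": [
    {"dx": 0,"dy": 0,"dz": 0,"wx": 0,"wy": 0,"wz": 0,"gripper": 1},
    {"dx": 0,"dy": 0,"dz": 0,"wx": 0,"wy": 0,"wz": 0,"gripper": 1},
    {"dx": 0,"dy": 0,"dz": 0,"wx": 0,"wy": 0,"wz": 0,"gripper": 1},
    {"dx": 0,"dy": 0,"dz": 0,"wx": 0,"wy": 0,"wz": 0,"gripper": 1},
    {"dx": 0,"dy": 0,"dz": 0,"wx": 0,"wy": 0,"wz": 0,"gripper": 1},
    {"dx": 0,"dy": 0,"dz": 0,"wx": 0,"wy": 0,"wz": 0,"gripper": 1},
    {"dx": 0,"dy": 0,"dz": 0,"wx": 0,"wy": 0,"wz": 0,"gripper": 1},
    {"dx": 0,"dy": 0,"dz": 0,"wx": 0,"wy": 0,"wz": 0,"gripper": 1}
  ]
}}

```text
clock: 13.85
position: [620.7, 90.0, 180.8]
ee_rot: [0.557, -0.438, -0.553, -0.44]
contact_force: [-0.4, -0.1, 0.0]
gripper_width: 0.3
```

```bash
python3 - <<'E'
from h import *
d=grab(save="w10.png")
s=d["s"];print(s["position"],s["contact_force"],s["joint_vel"].round(3))
p=w2p(d,[[563,1.5,60]])[0];print(p)
x,y=p.astype(int);x0,y0=max(0,x-80),max(0,y-80);print(x0,y0);draw(d,[],"c10.png",(x0,y0,x+80,y+80),5)
E
```

```text
[620.71232356  89.952995   180.80511966] [-0.36047851 -0.09819728  0.016486  ] [ 0.     0.002  0.002 -0.001 -0.     0.002]
[423.57314629 136.2248095 ]
343 56
```

View pics/c10.png

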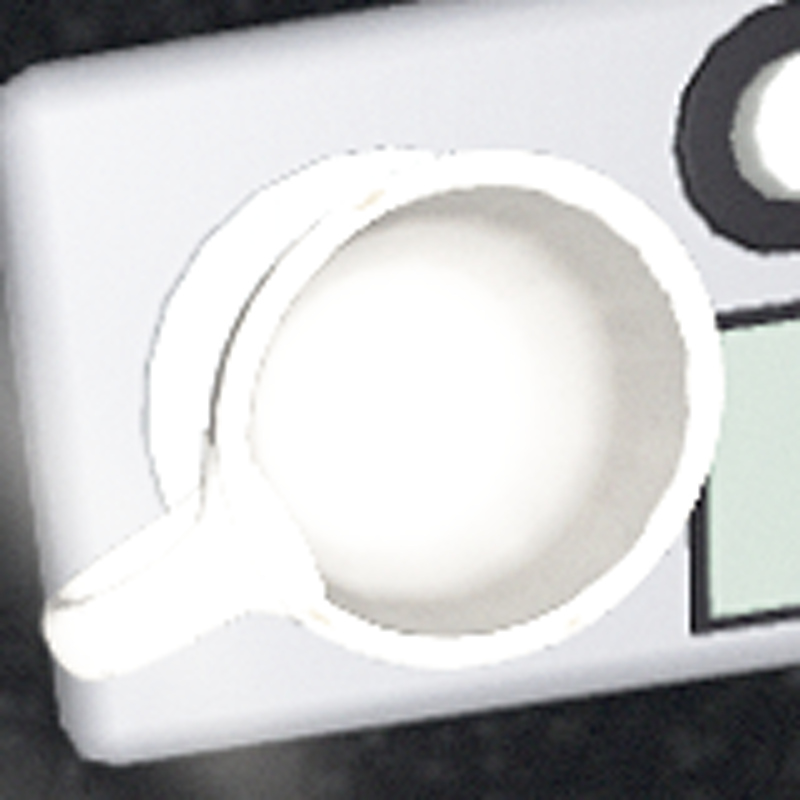

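```bash
python3 - <<'E'
from h import *
d=grab()
f=lambda P:np.array(P)/5-.4+[343,56]
print("rim");rim=tf(d,f([(214,430),(724,380),(500,148),(440,668),(640,595),(655,215),(330,223),(250,310)]),31.5,96)
print("pan");pan=tf(d,f([(144,400),(165,318),(215,232),(290,172),(370,147),(148,450),(163,505)]),36,45)
print("col");col=tf(d,f([(676,140),(712,50),(715,220),(770,250),(765,8)]),19,30)
print("off",rim-pan,"via col",rim-col-[55,54.5])
draw(d,[(circ(rim,31.5,96),(0,0,255)),(circ(pan,36,45),(0,160,0))],"c10b.png",(343,56,503,216),5)
E
```

```text
rim
world [564.2   2.9] res [ 1.3  0.3  0.7 -0.1  1.   0.3 -0.7  0.5] free r [564.1   3.1  32. ] tool [ 84.5  75.6 -71.4]
pan
world [563.    1.3] res [ 0.2 -0.5 -0.1  0.2  0.2  0.1  0.3] free r [561.7   1.7  37.1] tool [135.5  77.4 -72.6]
col
world [507.2 -54.3] res [ 0.8 -0.1 -0.5 -0.3 -0.6] free r [508.3 -53.9  18.1] tool [ 150.3  144.6 -113.9]
off [1.20862423 1.59652186] via col [2.00755038 2.77547415]
```

View pics/c10b.png

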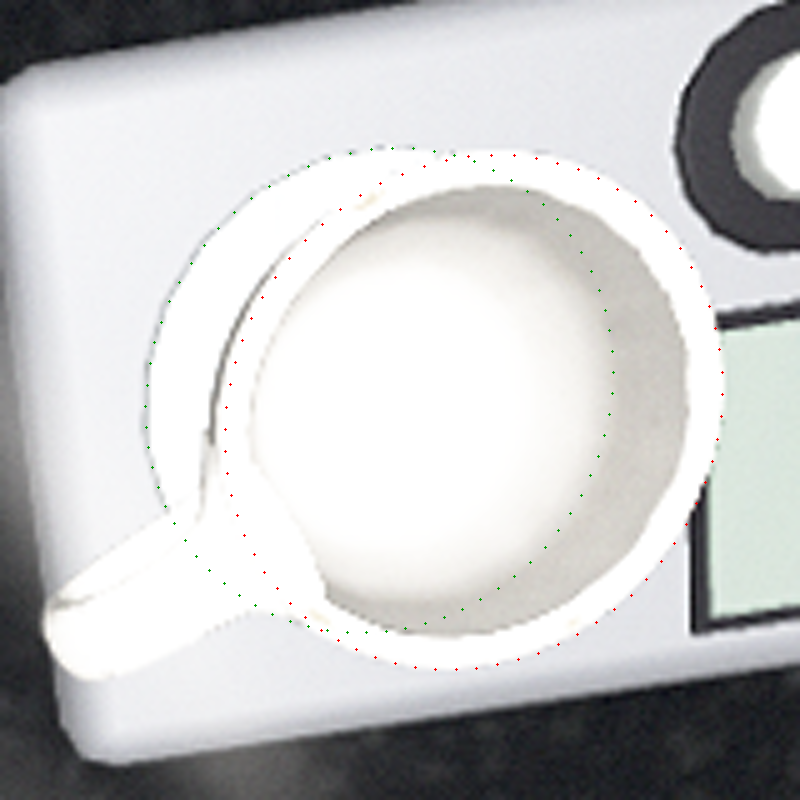

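The view from the far side also gives an offset of 2 to 3.4 mm. The arm is still and clear of everything, so I'm handing in.

```bash
python3 - <<'E'
from bench import arm
print(arm.job_done())
E
```

```text
the job is handed in; nothing more can be done
None
```

I pushed the cup to about 2–3.5 mm from the pan's centre, let it go, and then pressed the scale's button fully down and released it. The job is handed in; no verdict comes back.

- **Cup:** it started 20 mm off-centre. I slid it in two slow rim pushes with the shut fingertips, and it stayed standing on the pan throughout.
- **Button:** the fingertips came to a firm stop at z = 33.9 mm with about 12 N, which matches the button fully down (34 mm). Afterwards the side picture showed it up again.
- **Last checks:** wrist views from the near and far sides put the cup 2.0 to 3.4 mm off, inside the 6 mm limit. At hand-in the arm was still, well clear of everything, and felt almost no contact force.
- **Disagreement:** the coarse side camera gave about 4.7 mm, also inside the limit. Its edges are only good to a pixel or two (2–4 mm), so I trusted the wrist views.
- **Bystanders:** I went near none of them and saw no sign that any had moved, but I did not measure their positions.

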